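# Set the lens's clicking aperture ring to the red mark

### The job

The camera clamped on its back on the table has its lens pointing up: turn the clicking ring on the lens, anticlockwise seen from above, until its white line rests in the click right beside the red mark, then let go and move clear. Do not bump the two small lamps that stand beside the lens, and leave the things on the table where they are.

Things in the scene. Friction and masses are not known exactly. Their poses are not given: they have to be found in the camera images.
- camera: Black camera body, 134 mm along its y, 76 mm along x, top 60 mm above the table, bolted lens-up to an aluminium plate 105 x 175 x 16 mm; cannot move. Origin on the table on the lens axis, z up; red mark on the -x side of the axis, lamps on the +y and -y sides. Fixed barrel: radius 31 mm up to height 66 mm, then 27 mm up to the ring; front rim above the ring: radius 21 mm, top at 120 mm.
- ring: Dark ribbed ring to turn, 62 mm across, 96 to 114 mm above the table. Origin on the lens axis at its underside, z up; white line on its own -x side. Turns about z only. Clicks every 0.349 rad (20 degrees); a 0.10 N m detent pulls it into the nearest click when let go. One click is at the mark. It starts 6 to 8 clicks clockwise of that (seen from above), and can run 2 clicks past the mark.
- white_line (a point): Middle of the white line (4 mm wide) on the ring's top face, 26.5 mm from the lens axis, 114 mm above the table. It turns with the ring.
- red_mark (a point): Where the middle of the white line belongs: straight outward of the red bar, 26.5 mm from the lens axis towards the camera's -x, 114 mm above the table; fixed. The red bar itself (6 mm wide, 10 mm long, radial) is on top of the fixed front rim, 10.5 to 20.5 mm from the axis. When the ring is set, white line and red bar lie on one radius.
- lamp_left: Small grey lamp fixed beside the lens on the camera's +y side. Head: 42 mm along the camera's x, 46 to 72 mm from the lens axis along y, 84 to 117 mm above the table, on a post 12 x 10 mm at 69 to 79 mm from the axis. The heads block fingers that close along the camera's y or within about 40 degrees of it. Its origin and axes are the camera's.
- lamp_right: The same lamp mirrored, on the camera's -y side. Its body origin and axes are the camera's.
- lens_cap: Loose black lens cap, a disc 60 mm across, 9 mm thick, lying by the camera; origin under its centre. Bystander.
- filter_case: Loose grey open square case 70 x 70 x 18 mm by the camera; origin under its centre. Bystander.
- red_mug: Loose red mug, 80 mm across, 90 mm tall; origin under its centre. Bystander.
- mint_mug: Loose blue mug, 80 mm across, 95 mm tall; origin under its centre. Bystander.
- stone_bowl: Loose round wooden bowl with lid for game stones, 120 mm across, 80 mm tall; origin under its centre. Bystander.
- pill_jar: Loose small white jar, 44 mm across, 70 mm tall; origin under its centre. Bystander.
- brush: Loose flat brush with a wooden handle, lying on the table. Bystander.

How it is judged (in metres and radians):
At the end, for the whole second after the job is handed in: The ring is at rest in the click at the red mark: the white line's middle is within 4 mm, seen from above, of its place outward of the red bar (the next click is 9 mm away), and the cap, case, mugs, bowl, jar and brush are within 30 mm of where they were (horizontal distance between white_line and red_mark below 0.004 m and angular speed of ring below 0.1 rad/s and distance of each of lens_cap, filter_case, red_mug, mint_mug, stone_bowl, pill_jar, brush from where it was at the start of the episode below 0.03 m); the robot touches nothing.
It fails at once if a lamp is bumped or pushed with more than 12 N (contact force between any of lamp_left, lamp_right and anything else above 12 N).
It also fails if it takes over 43 s, if anything falls off the work surface, if the arm or the gripper's body presses on something with over 40 N, if the wrist force passes 120 N, or if a joint passes its speed limit or range.

### The arm

A 6-joint arm with a two-finger parallel gripper is mounted at the origin on the work surface. World frame = base frame: x ahead of the robot, y to its left, z up, the work surface at z = 0. Lengths are in mm, angles in rad, forces in N, time in s.
With the tool pointing down it reaches from about 350 to 975 mm from the base axis. Payload 7.1 kg.
Tool frame: the origin (TCP) lies at the very end of the fingers, on their centre line; the grasp point (between the pads) lies hold_point_z behind it (hold_point_z is the distance from the TCP to the grasp point, in mm); z points along the fingers, y is the direction in which the jaws open and shut (so a half turn about z gives the same grasp; the last joint's range is limited). The gripper opens to 88 mm and grips with 3 to 60 N. Pads are 20 mm wide; open, the fingers measure 115 mm over their backs; the gripper's body (75 mm by 178 mm) begins 61 mm behind the grasp point.
Start: joints at [1.181, 0.423, 1.63, -0, 1.089, -0.019], TCP at [226.443, 582.519, 222.675] pointing down, gripper open.
Joint ranges: [-3, 3], [-0.9, 2.11], [0.09, 2.58], [-1.31, 4.45], [0.11, 2.69], [-2.54, 2.54]. Speed limits (rad/s): [2.39, 2.39, 3.01, 3.14, 3.14, 3.14].

### API

Orientations are given as a unit quaternion [x, y, z, w].
In Python, from workcell import get_obs, camera, get_calibration, finish_job, hold_point_z gives the robot as it stands.
- The arm moves only by the shell command python3 -m handwheel 'ROWS'. ROWS is text: rows parted by semicolons, each of 7 numbers parted by spaces: the closure, from 0 (fully open) to 1 (shut), then the shift along the tool's x, y, z in m, then the turn, a rotation vector about the tool's x, y, z in degrees. A call has 1 to 5 rows; each row shifts and turns the commanded pose from where the row before left it, along the tool's axes as they then stand; what a row does not reach is not made up. A row lasts 1/10 s, in which the tool goes at most 50 mm and 8.59 degrees, less where a joint would pass 70% of its speed; a pose out of reach is approached as far as the arm can. A call with a gripper value outside its range is refused whole. The fingers move at their own pace and stop on an object; the grip force is fixed at half the most. Time passes only in rows, so rows that do not move let the fingers close. It gives the time, the measured TCP pose, the force and the opening at its end, in the units of the state.
- get_obs(): the state, without advancing time (a new reading comes with each control period).
- camera(name): name is "side" or "top" or "wrist"; returns the picture (480x640x3 uint8, blue, green, red); there is no depth.
- get_calibration(name): a dict with "fx", "fy", "cx", "cy" (pixels), "dist" ([k1, k2, p1, p2, k3] as OpenCV has them; the pictures are not rectified), "view" (4x4, takes a point from world to camera coordinates). Camera axes: x right, y down, z forward; pixel columns grow to the right and rows downward; lengths in mm; the calibration is good to about 2 mm. A picture is of the moment at which its call begins: read the wrist's pose just before it. get_calibration takes no time and is no camera call; for the wrist camera it gives the pose at the moment of the call.
- finish_job(): hands the job in, once; it reports no verdict.
The state is a dict: "t": time; "q": joint angles; "dq": joint speeds; "joint_torque": joint torques, N m; "tool_pos": TCP position; "eef_rot": TCP orientation; "ft_force": force on the tool from outside, world axes, zero at the start; "wrist_torque": the same for the moment, N m; "width": finger opening in mm.
Only numpy, scipy, OpenCV 4.12 (cv2) and the standard library are available. Lean on these libraries where they do the work, as an engineer would, in place of code of your own. Each camera call takes 0.05 s, during which the arm holds its last target.

## Working session

There is one attempt and no reset: what is moved stays moved. The work goes in short steps, Python scripts to look and compute and a shell command to move; the robot and the scene stay as the last step left them, time stands still between calls to the robot, and variables do not carry over. Pictures are saved under pics/ and viewed, and the job is handed in when it is done.

```bash
mkdir -p pics; ls; cat > h.py <<'E'
import numpy as np, cv2
from workcell import get_obs, camera, get_calibration, hold_point_z
def K(c): return np.array([[c['fx'],0,c['cx']],[0,c['fy'],c['cy']],[0,0,1.]])
def ray(c,uv):
    p=cv2.undistortPoints(np.array(uv,float).reshape(-1,1,2),K(c),np.array(c['dist'],float)).reshape(-1,2)
    V=np.array(c['view']);R=V[:3,:3];t=V[:3,3]
    return -R.T@t,(R.T@np.c_[p,np.ones(len(p))].T).T
def onz(c,uv,z):
    o,d=ray(c,uv); return o+d*((z-o[2])/d[:,2])[:,None]
def proj(c,P):
    V=np.array(c['view'])
    return cv2.projectPoints(np.array(P,float).reshape(-1,3),cv2.Rodrigues(V[:3,:3])[0],V[:3,3],K(c),np.array(c['dist'],float))[0].reshape(-1,2)
E
python3 - <<'E'
from h import *
np.set_printoptions(precision=4,suppress=True)
print(get_obs(), hold_point_z if not callable(hold_point_z) else hold_point_z())
for n in ['top','side','wrist']:
    cv2.imwrite(f'pics/{n}0.png',camera(n)); print(n,get_calibration(n))
E
```

```text
pics
{'t': 0.0, 'q': array([ 1.181 ,  0.4238,  1.6307,  0.    ,  1.0886, -0.019 ]), 'dq': array([ 0.0002, -0.0006, -0.0008,  0.0011,  0.0004, -0.0001]), 'joint_torque': array([ -0.004 , -54.4628, -27.3676,   0.0643,   0.0227,  -0.0001]), 'tool_pos': array([226.2427, 582.0249, 221.9108]), 'eef_rot': array([ 0.1843,  0.9829, -0.0007, -0.0002]), 'ft_force': array([0.8238, 0.1899, 0.7325]), 'wrist_torque': array([ 0.008 , -0.0524,  0.0396]), 'width': 87.76476456558427} 18.700000000000003
top {'fx': 573.5011149402578, 'fy': 573.5011149402578, 'cx': 319.81345222098906, 'cy': 230.78353604048513, 'dist': array([-0.072,  0.   ,  0.   ,  0.   ,  0.   ]), 'view': array([[   0.0148,   -0.9998,   -0.012 ,   15.2055],
       [  -0.9907,   -0.013 ,   -0.1354,  480.6696],
       [   0.1353,    0.0139,   -0.9907, 1318.4566],
       [   0.    ,    0.    ,    0.    ,    1.    ]])}
side {'fx': 477.3929682754976, 'fy': 477.3929682754976, 'cx': 326.1902826618812, 'cy': 233.5257642934066, 'dist': array([-0.105,  0.   ,  0.   ,  0.   ,  0.   ]), 'view': array([[   0.8558,   -0.5173,    0.0056, -404.0819],
       [  -0.3555,   -0.596 ,   -0.72  ,  244.8169],
       [   0.3758,    0.6142,   -0.694 ,  841.9785],
       [   0.    ,    0.    ,    0.    ,    1.    ]])}
wrist {'fx': 401.23941644824316, 'fy': 401.23941644824316, 'cx': 325.4051933698193, 'cy': 237.66360583242883, 'dist': array([0.017, 0.   , 0.   , 0.   , 0.   ]), 'view': array([[   0.3624,    0.932 ,   -0.0006, -624.6502],
       [   0.8943,   -0.3476,    0.2819,  -33.3321],
       [   0.2625,   -0.1027,   -0.9595,  390.5484],
       [   0.    ,    0.    ,    0.    ,    1.    ]])}
```

View pics/top0.png

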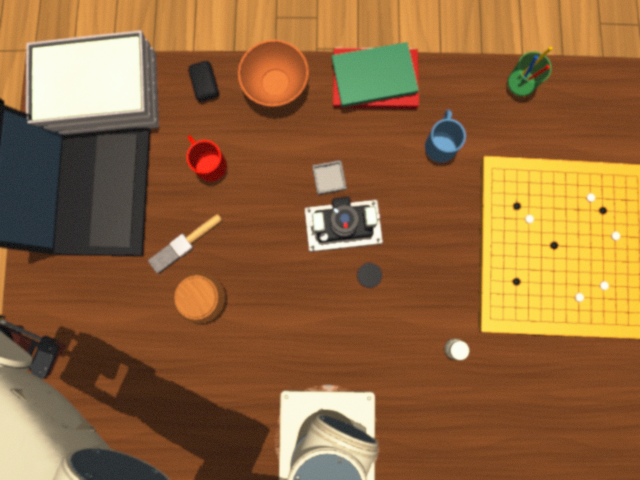

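View pics/side0.png

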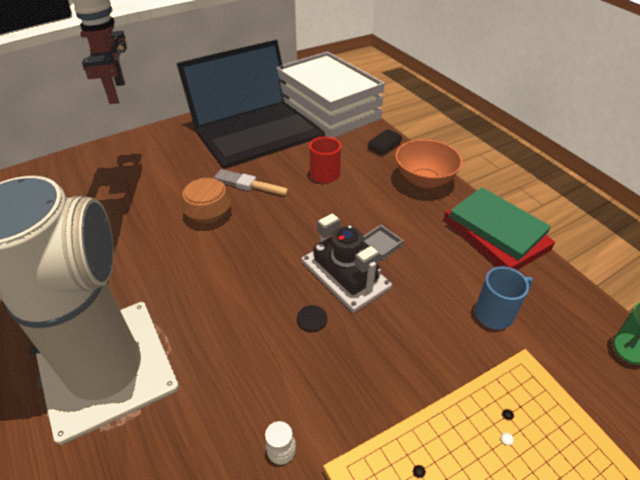

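View pics/wrist0.png

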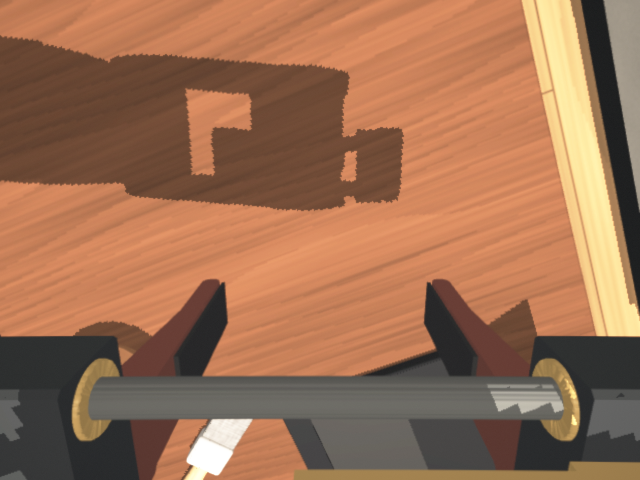

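The top view shows the camera at about (345,221), with light lamps at (319,222) and (371,216). The side view shows the lens at about (347,238). I'll zoom in on both.

```bash
python3 - <<'E'
from h import *
a=cv2.imread('pics/top0.png')[185:260,295:395]; b=cv2.imread('pics/side0.png')[205:310,295:400]
a=cv2.resize(a,None,fx=6,fy=6,interpolation=cv2.INTER_CUBIC); b=cv2.resize(b,None,fx=5,fy=5,interpolation=cv2.INTER_CUBIC)
cv2.imwrite('pics/za.png',a);cv2.imwrite('pics/zb.png',b)
c=get_calibration('top'); print(onz(c,[(345,220),(319,222),(371,216)],115))
E
```

```text
[[494.04013837 -34.70538718 115.        ]
 [488.80834772  22.85246409 115.        ]
 [503.77374087 -92.29479995 115.        ]]
```

View pics/za.png

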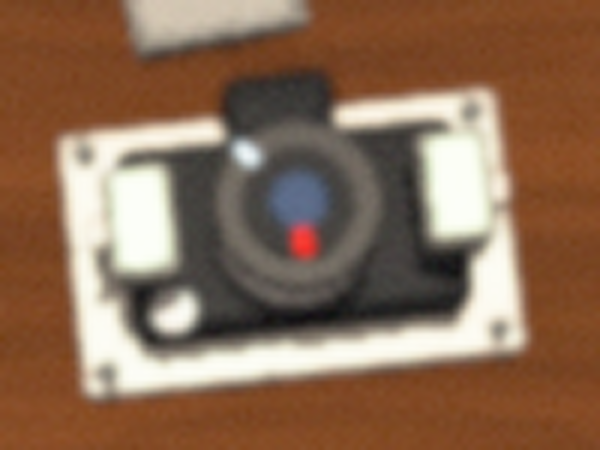

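View pics/zb.png

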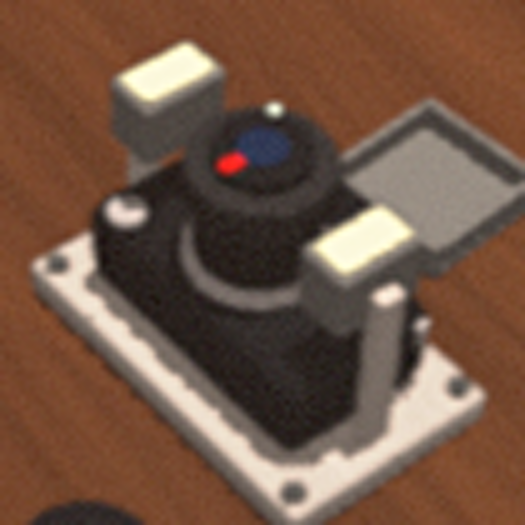

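Top crop: red bar at crop (303,241), which is about pixel (345.5,225). White line at crop (246,152), about pixel (336,210). The line is up-left of the axis and the mark is below it, so the turn is roughly 140° anticlockwise. Next I'll measure it with masks.

```bash
cat > meas.py <<'E'
from h import *
def blobs(im,mask,x0,x1,y0,y1,mn=4):
    m=np.zeros_like(mask); m[y0:y1,x0:x1]=mask[y0:y1,x0:x1]
    n,l,s,c=cv2.connectedComponentsWithStats(m.astype(np.uint8))
    return [(c[i],s[i,4]) for i in range(1,n) if s[i,4]>=mn]
E
python3 - <<'E'
from meas import *
np.set_printoptions(precision=2,suppress=True)
for n,win in [('top',(300,390,195,255)),('side',(300,395,205,300))]:
    im=cv2.imread(f'pics/{n}0.png').astype(int); c=get_calibration(n)
    b,g,r=im[...,0],im[...,1],im[...,2]
    print(n,'red');
    for p,a in blobs(im,(r>150)&(g<90),*win): print(p,a,onz(c,[p],120))
    # lamps: greenish white
    print('pale')
    for p,a in blobs(im,(g>225)&(r>200),*win): print(p,a,onz(c,[p],117))
    print('line')
    for p,a in blobs(im,(b>150)&(b>=r-5),*win,mn=1): print(p,a,onz(c,[p],114))
E
```

```text
top red
[345.1  224.95] 20 [[482.22 -34.87 120.  ]]
pale
[361.73 203.03] 37 [[532.38 -71.48 117.  ]]
[371.21 214.62] 149 [[506.54 -92.61 117.  ]]
[333.15 231.58] 660 [[467.52  -8.73 117.  ]]
[377.5 215.5] 4 [[ 504.76 -106.54  117.  ]]
[324.29 236.79] 14 [[455.69  10.67 117.  ]]
line
[335.83 210.28] 18 [[515.81 -14.17 114.  ]]
[369. 210.] 1 [[517.39 -87.89 114.  ]]
[370.83 217.29] 24 [[501.03 -92.01 114.  ]]
[317.98 221.47] 55 [[490.11  25.14 114.  ]]
side red
[341.06 237.31] 16 [[483.7  -34.96 120.  ]]
pale
[327.88 219.1 ] 98 [[490.73  25.42 117.  ]]
[367.07 252.49] 123 [[505.51 -91.77 117.  ]]
[372.  263.5] 4 [[ 497.35 -119.48  117.  ]]
[312.25 265.12] 8 [[401.35 -66.72 117.  ]]
[322.35 275.45] 31 [[404.41 -97.58 117.  ]]
[362.33 297.5 ] 6 [[ 437.61 -175.82  117.  ]]
line
```

Lamp tops measure (490.7,25.4) and (506,-92.2). They are 118.6 mm apart against an expected 118, so the axis is at (498.2,-33.4) and the camera yaw is 7.5°. Both checks agree:
- **Red bar:** predicted (482.8,-35.4), measured (482.9,-34.9).
- **White line:** radius 26 mm, 40° from camera +x, so 140° (7 clicks) anticlockwise to go.

I'll move above it now.

```bash
python3 -m handwheel '0 -0.030 -0.030 0 0 0 0;0 -0.032 -0.032 0 0 0 0;0 -0.032 -0.032 0 0 0 0;0 -0.032 -0.032 0 0 0 0;0 -0.032 -0.032 0 0 0 0'; python3 -m handwheel '0 -0.032 -0.032 0 0 0 0;0 -0.032 -0.032 0 0 0 0;0 -0.032 -0.032 0 0 0 0;0 -0.032 -0.032 0 0 0 0;0 -0.032 -0.032 0 0 0 0'; python3 -m handwheel '0 -0.032 -0.032 0 0 0 0;0 -0.032 -0.032 0 0 0 0;0 -0.032 -0.032 0 0 0 0;0 0 0 0 0 0 8.5;0 0 0 0 0 0 8.5'
```

```text
t: 0.65
tool_pos: [316.7, 376.3, 222.5]
eef_rot: [0.184, 0.983, -0.0, -0.0]
ft_force: [1.5, 0.2, 0.5]
width: 87.9
t: 1.15
tool_pos: [407.9, 169.2, 222.8]
eef_rot: [0.184, 0.983, 0.0, 0.0]
ft_force: [0.4, 1.5, 0.3]
width: 87.7
t: 1.65
tool_pos: [462.6, 45.0, 222.5]
eef_rot: [0.332, 0.943, -0.0, -0.0]
ft_force: [-0.7, -0.5, -0.5]
width: 87.8
```

```bash
python3 -m handwheel '0 0 0 0 0 0 8.5;0 0 0 0 0 0 8.5;0 0 0 0 0 0 8.5;0 0 0 0 0 0 8.5;0 0 0 0 0 0 8.5';  python3 -m handwheel '0 0 0 0 0 0 8.5;0 0 0 0 0 0 8.5;0 0 0 0 0 0 8.5;0 0 0 0 0 0 8.5;0 0 0 0 0 0 7.8'; python3 -m handwheel '0 0 0 0 0 0 0;0 0 0 0 0 0 0'
cat > go.py <<'E'
from h import *
from scipy.spatial.transform import Rotation as Ro
np.set_printoptions(precision=2,suppress=True)
import sys
C=np.array([498.2,-33.4]); 
def st():
    o=get_obs(); R=Ro.from_quat(o['eef_rot']).as_matrix(); y=R[:,1]
    d=np.array([*C,o['tool_pos'][2]])-o['tool_pos']
    print('t',o['t'],'tcp',o['tool_pos'],'theta',np.degrees(np.arctan2(y[1],y[0]))-7.5,'tilt z',R[:,2],'to axis in tool xy',(R.T@d)[:2],'F',o['ft_force'],'T',o['wrist_torque'],'w',o['width'],'q6',o['q'][5])
if __name__=='__main__': st()
E
python3 go.py
```

```text
t: 2.15
tool_pos: [462.1, 46.6, 222.5]
eef_rot: [0.65, 0.76, -0.0, -0.0]
ft_force: [0.3, 1.3, 0.2]
width: 88.3
t: 2.65
tool_pos: [462.1, 46.6, 222.5]
eef_rot: [0.878, 0.478, -0.0, -0.0]
ft_force: [-0.0, 0.5, 0.3]
width: 87.7
t: 2.85
tool_pos: [462.2, 46.6, 222.6]
eef_rot: [0.876, 0.482, -0.0, -0.0]
ft_force: [-0.5, 0.1, -0.5]
width: 87.8
t 2.85 tcp [462.17  46.62 222.6 ] theta -39.832779956143995 tilt z [-0. -0. -1.] to axis in tool xy [-48.34  73.24] F [-0.49  0.08 -0.47] T [-0.07  0.08 -0.01] w 87.84403566557549 q6 0.6392535457064381
```

```bash
python3 - <<'E'
from h import *
c=get_calibration('wrist'); im=camera('wrist'); cv2.imwrite('pics/w1.png',im); np.save('pics/w1c.npy',np.array(c,dtype=object),allow_pickle=True)
C=np.array([498.2,-33.4]);a=np.radians(7.5)
x=np.array([np.cos(a),np.sin(a)]);y=np.array([-x[1],x[0]])
P=[[*C,120],[*(C-15.5*x),120],[*(C+59*y),117],[*(C-59*y),117]]
print(proj(c,P))
E
```

```text
[[428.23649991 302.01367438]
 [410.8386636  314.49164324]
 [377.39513026 240.47788277]
 [473.14814988 355.19601031]]
```

View pics/w1.png

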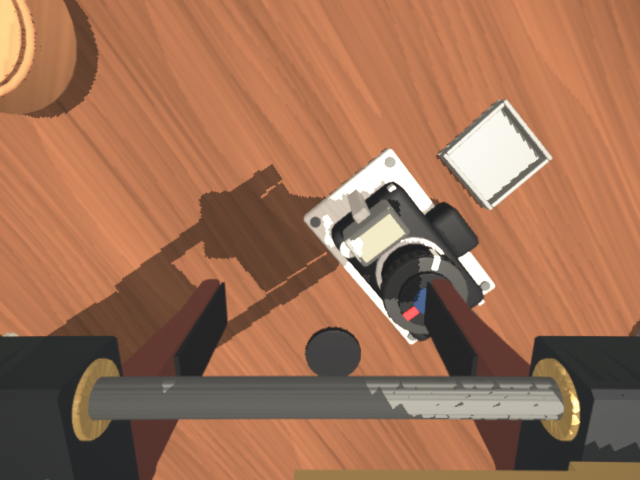

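The wrist view agrees: red bar at about (411,314), predicted (411,314). Left lamp top at about (377,237), predicted (377,240). White line at about (435,263). I'll go over the axis, check, then lower to TCP z of about 87.

```bash
python3 -m handwheel '0 -0.0240 0.0366 0 0 0 0;0 -0.0243 0.0366 0 0 0 0;0 0 0 0.03 0 0 0;0 0 0 0.03 0 0 0;0 0 0 0 0 0 0'; python3 go.py; python3 - <<'E'
from meas import *
im0=cv2.imread('pics/w1.png');im=im0.astype(int);c=np.load('pics/w1c.npy',allow_pickle=True).item()
b,g,r=im[...,0],im[...,1],im[...,2]
for p,a in blobs(im,(r>180)&(g<90)&(b<90),380,450,290,340): print('red',p,a,onz(c,[p],120))
for p,a in blobs(im,(b>170),340,410,200,265,50): print('lamp',p,a,onz(c,[p],117))
for p,a in blobs(im,(b>150),425,445,250,275): print('line',p,a,onz(c,[p],114))
for n in ('side','wrist'): cv2.imwrite(f'pics/{n}2.png',camera(n))
cv2.imwrite('pics/side2z.png',cv2.resize(cv2.imread('pics/side2.png')[150:320,250:450],None,fx=4,fy=3.5))
E
```

```text
t: 3.4
tool_pos: [495.4, -33.6, 159.6]
eef_rot: [0.877, 0.481, -0.003, -0.002]
ft_force: [-0.5, -0.2, -0.5]
width: 87.3
t 3.4 tcp [495.36 -33.61 159.59] theta -39.96979777137273 tilt z [-0.01  0.   -1.  ] to axis in tool xy [1.71 2.28] F [-0.46 -0.18 -0.49] T [-0.05  0.13 -0.01] w 87.26956973818362 q6 0.4749755844231831
red [407.5 310.4] 10 [[482.37721365 -31.27222252 120.        ]]
red [413.625  315.8125] 16 [[484.02894555 -37.42916856 120.        ]]
lamp [343.92957746 207.31690141] 142 [[483.15751678  57.57281783 117.        ]]
lamp [361.13084112 214.86915888] 107 [[490.32427018  46.81510903 117.        ]]
lamp [371.49966644 240.52101401] 1499 [[487.02044878  27.25852061 117.        ]]
lamp [394.23853211 248.96330275] 109 [[497.32324218  13.44095081 117.        ]]
line [436.04907975 259.47239264] 163 [[518.49978575 -10.41208322 114.        ]]
```

View pics/side2z.png

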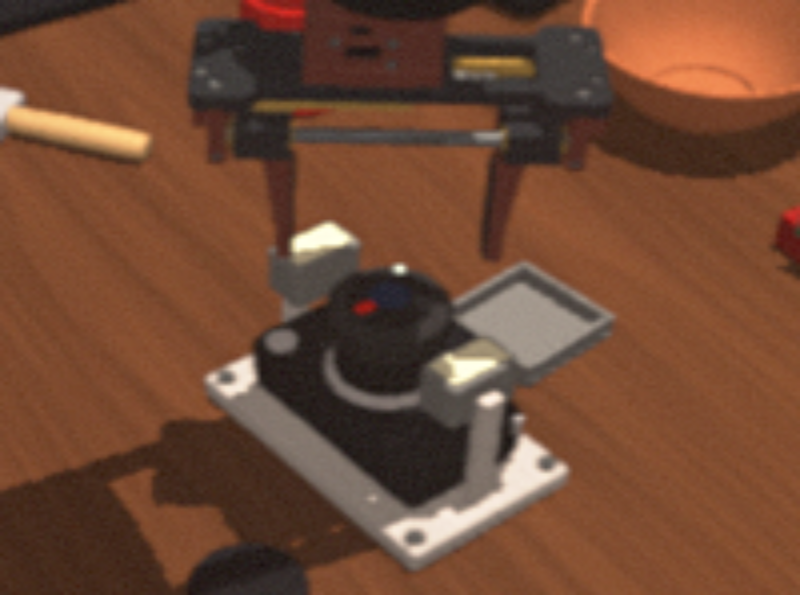

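View pics/wrist2.png

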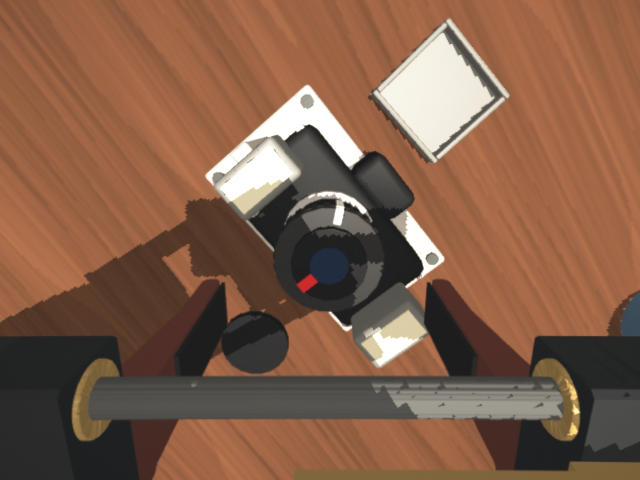

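The wrist view shows the lens centred between the fingers at about (329,264), the red bar at (307,284) and the white line at (339,213). The arm was still settling, so I'll hold still for one row and re-measure.

```bash
python3 -m handwheel '0 0 0 0 0 0 0;0 0 0 0 0 0 0'; python3 go.py; python3 - <<'E'
from meas import *
np.set_printoptions(precision=2,suppress=True)
c=get_calibration('wrist'); im0=camera('wrist'); cv2.imwrite('pics/w3.png',im0); im=im0.astype(int)
b,g,r=im[...,0],im[...,1],im[...,2]
R=None
for p,a in blobs(im,(r>150)&(g<90)&(b<90),280,340,260,310,10): print('red',p,a,onz(c,[p],120))
for p,a in blobs(im,(b>150),325,350,195,228,10): print('line',p,a,onz(c,[p],114))
for p,a in blobs(im,(b>g*1.3),300,360,240,290,30): print('glass',p,a,onz(c,[p],120))
C=np.array([498.2,-33.4]);a=np.radians(7.5)
x=np.array([np.cos(a),np.sin(a)]);y=np.array([-x[1],x[0]])
P=[[*C,120],[*(C-15.5*x),120]]
for s in (1,-1):
  for u,v in ((-21,46),(21,46),(21,72),(-21,72)): P.append([*(C+u*x+s*v*y),117])
t=np.linspace(0,2*np.pi,36)
for q in proj(c,P): cv2.circle(im0,tuple(int(round(i)) for i in q),2,(0,255,0),-1)
for rr,z in((21,120),(31,114)):
  for q in proj(c,np.c_[C[0]+rr*np.cos(t),C[1]+rr*np.sin(t),0*t+z]): cv2.circle(im0,tuple(int(round(i)) for i in q),1,(255,255,0),-1)
cv2.imwrite('pics/w3z.png',cv2.resize(im0[100:380,190:450],None,fx=2.1,fy=2.1))
E
```

```text
t: 3.7
tool_pos: [499.0, -33.3, 164.1]
eef_rot: [0.877, 0.481, 0.001, 0.001]
ft_force: [0.3, 0.1, -0.1]
width: 87.4
t 3.7 tcp [498.97 -33.27 164.11] theta -39.98969347349479 tilt z [ 0. -0. -1.] to axis in tool xy [-0.52 -0.58] F [ 0.3   0.14 -0.1 ] T [-0.03  0.09  0.02] w 87.40112066427339 q6 0.47666762353585274
red [303.05 283.61] 184 [[483.1  -34.23 120.  ]]
line [336.11 208.16] 354 [[520.57  -9.16 114.  ]]
glass [324.72 266.48] 1086 [[498.63 -32.17 120.  ]]
```

View pics/w3z.png

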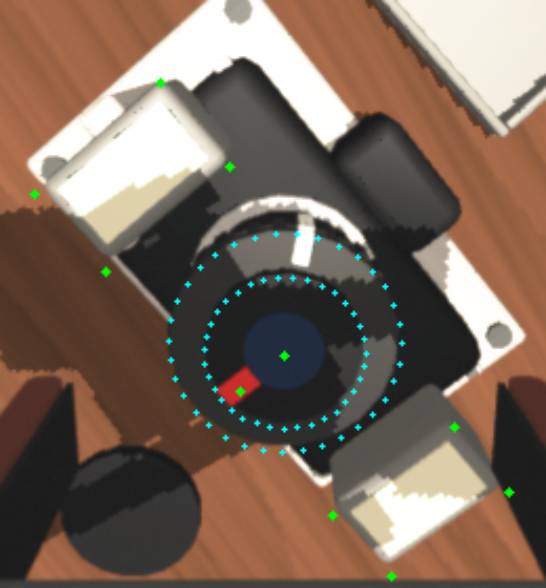

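The predicted rim and ring circles lie on the actual ones to within about 1 mm, and the red bar is where predicted. Descending to TCP z of about 87, so the pads sit at ring mid-height of 105, then closing.

```bash
python3 -m handwheel '0 0 0 0.019 0 0 0;0 0 0 0.019 0 0 0;0 0 0 0.019 0 0 0;0 0 0 0.019 0 0 0;0 0 0 0 0 0 0'; python3 -m handwheel '0 0 0 0 0 0 0;0.4 0 0 0 0 0 0;0.4 0 0 0 0 0 0;0.4 0 0 0 0 0 0;0.4 0 0 0 0 0 0'; python3 go.py
```

```text
t: 4.25
tool_pos: [496.9, -33.2, 85.5]
eef_rot: [0.877, 0.481, -0.001, -0.001]
ft_force: [-0.9, -0.1, 0.3]
width: 87.7
t: 4.75
tool_pos: [498.5, -33.6, 87.3]
eef_rot: [0.877, 0.481, 0.001, 0.0]
ft_force: [-0.5, -0.8, 3.4]
width: 62.0
t 4.75 tcp [498.52 -33.58  87.27] theta -40.03730898615667 tilt z [ 0. -0. -1.] to axis in tool xy [-0.02 -0.37] F [-0.53 -0.77  3.44] T [-0.04  0.26 -0.01] w 62.008130566681196 q6 0.4770529516720485
```

The ring is gripped: width 62.0 and low forces. Turning anticlockwise, which is negative about tool z.

```bash
python3 -m handwheel '0.6 0 0 0 0 0 0;0.6 0 0 0 0 0 -4;0.6 0 0 0 0 0 -6;0.6 0 0 0 0 0 -6;0.6 0 0 0 0 0 -4'; python3 go.py
```

```text
t: 5.25
tool_pos: [498.8, -33.7, 87.2]
eef_rot: [0.779, 0.627, 0.001, 0.001]
ft_force: [1.1, -1.1, 4.5]
width: 61.6
t 5.25 tcp [498.83 -33.68  87.24] theta -19.825716112596563 tilt z [ 0. -0. -1.] to axis in tool xy [ 0.14 -0.67] F [ 1.12 -1.12  4.48] T [-0.25 -0.   -0.07] w 61.612699623150995 q6 0.12420578850277919
```

```bash
python3 -m handwheel '0.6 0 0 0 0 0 -6;0.6 0 0 0 0 0 -6;0.6 0 0 0 0 0 -6;0.6 0 0 0 0 0 -6;0.6 0 0 0 0 0 -6'; python3 -m handwheel '0.6 0 0 0 0 0 -6;0.6 0 0 0 0 0 -6;0.6 0 0 0 0 0 -6;0.6 0 0 0 0 0 -6;0.6 0 0 0 0 0 -6';python3 -m handwheel '0.6 0 0 0 0 0 0;0.6 0 0 0 0 0 0'; python3 go.py;  python3 - <<'E'
from h import *
for n in ('wrist','top'): cv2.imwrite(f'pics/{n}4.png',camera(n))
E
```

```text
t: 5.75
tool_pos: [499.4, -33.7, 87.3]
eef_rot: [0.59, 0.807, 0.001, 0.001]
ft_force: [3.4, -0.5, 3.0]
width: 61.7
t: 6.25
tool_pos: [499.8, -33.4, 87.3]
eef_rot: [0.361, 0.933, 0.001, 0.002]
ft_force: [4.2, 1.8, 0.9]
width: 61.6
t: 6.45
tool_pos: [499.8, -33.4, 87.3]
eef_rot: [0.364, 0.931, 0.001, 0.002]
ft_force: [5.6, 2.4, 1.6]
width: 61.7
t 6.45 tcp [499.78 -33.41  87.29] theta 39.778076022950906 tilt z [ 0. -0. -1.] to axis in tool xy [ 1.17 -1.06] F [5.58 2.43 1.64] T [ 0.23 -0.81 -0.01] w 61.65058874346857 q6 -0.9161563817820247
```

View pics/wrist4.png

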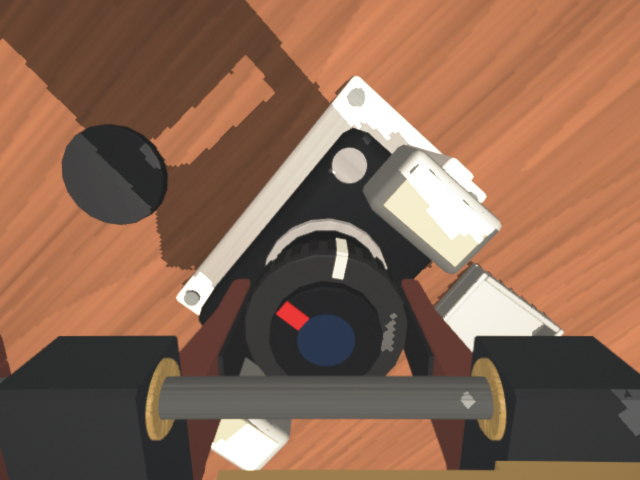

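White line at (341,258), red bar at (293,316): the ring turned with the grip and about 60° (3 clicks) remain. I'll open, rotate back 70° to θ=-30 at the same height (clear of the lamps), and regrip.

```bash
python3 -m handwheel '0.1 0 0 0 0 0 0;0.1 0 0 0 0 0 0;0.1 0 0 0 0 0 0;0.1 0 0 0 0 0 0'; python3 go.py
```

```text
t: 6.95
tool_pos: [497.3, -33.5, 86.4]
eef_rot: [0.363, 0.932, -0.0, -0.001]
ft_force: [-0.6, 0.0, 0.3]
width: 79.0
t 6.95 tcp [497.33 -33.47  86.38] theta 39.91713248604162 tilt z [-0.  0. -1.] to axis in tool xy [-0.6   0.64] F [-0.61  0.02  0.3 ] T [-0.02  0.04 -0.02] w 79.04447297654909 q6 -0.9185380899912452
```

```bash
python3 -m handwheel '0.1 0 0 0 0 0 7;0.1 0 0 0 0 0 7;0.1 0 0 0 0 0 7;0.1 0 0 0 0 0 7;0.1 0 0 0 0 0 7'; python3 -m handwheel '0.1 0 0 0 0 0 7;0.1 0 0 0 0 0 7;0.1 0 0 0 0 0 7;0.1 0 0 0 0 0 7;0.1 0 0 0 0 0 7'; python3 -m handwheel '0.1 0 0 0 0 0 0;0.1 0 0 0 0 0 0'; python3 go.py;  python3 - <<'E'
from h import *
for n in ('wrist',): cv2.imwrite(f'pics/{n}5.png',camera(n))
E
```

```text
t: 7.45
tool_pos: [497.6, -33.5, 86.5]
eef_rot: [0.628, 0.778, -0.0, -0.0]
ft_force: [0.7, 0.7, -0.6]
width: 79.3
t: 7.95
tool_pos: [497.6, -33.5, 86.5]
eef_rot: [0.833, 0.553, -0.0, -0.0]
ft_force: [-0.4, -0.2, 0.3]
width: 78.8
t: 8.15
tool_pos: [497.8, -33.5, 86.6]
eef_rot: [0.831, 0.556, -0.0, -0.0]
ft_force: [-0.2, -0.3, -0.1]
width: 78.9
t 8.15 tcp [497.81 -33.47  86.59] theta -29.872888681631697 tilt z [-0.  0. -1.] to axis in tool xy [0.21 0.33] F [-0.17 -0.34 -0.11] T [-0.14  0.18  0.01] w 78.94876737973824 q6 0.29955566884598434
```

View pics/wrist5.png

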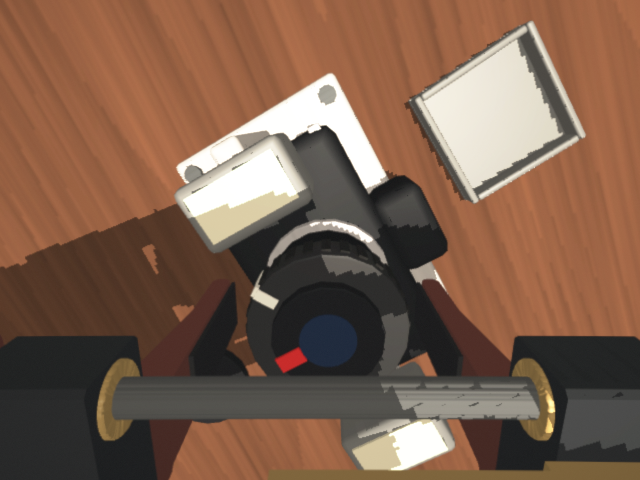

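```bash
python3 - <<'E'
from meas import *
np.set_printoptions(precision=1,suppress=True)
c=get_calibration('wrist')
im=cv2.imread('pics/wrist5.png').astype(int);b,g,r=im[...,0],im[...,1],im[...,2]
C=np.array([498.2,-33.4])
for nm,m,w,z in (('red',(r>150)&(g<90)&(b<90),(270,320,340,376),120),('line',(b>130)&(r>150),(246,282,285,312),114)):
  for p,a in blobs(im,m,*w,10):
    d=onz(c,[p],z)[0][:2]-C; print(nm,p,a,d,np.hypot(*d),np.degrees(np.arctan2(d[1],d[0]))%360)
E
```

```text
red [290.7 359.7] 410 [-15.  -1.] 15.049977477641301 183.9076892289261
line [263.6 297.7] 303 [-15.8  23. ] 27.88982393010916 124.50778844554708
```

The line is at 124.5° and the red mark at about 185°, so 60° (3 clicks) remain. Regripping and turning 60°.

```bash
python3 -m handwheel '0.6 0 0 0 0 0 0;0.6 0 0 0 0 0 0;0.6 0 0 0 0 0 0;0.6 0 0 0 0 0 0;0.6 0 0 0 0 0 0'; python3 -m handwheel '0.6 0 0 0 0 0 -6;0.6 0 0 0 0 0 -6;0.6 0 0 0 0 0 -6;0.6 0 0 0 0 0 -6;0.6 0 0 0 0 0 -6'; python3 -m handwheel '0.6 0 0 0 0 0 -6;0.6 0 0 0 0 0 -6;0.6 0 0 0 0 0 -6;0.6 0 0 0 0 0 -6;0.6 0 0 0 0 0 -6';python3 -m handwheel '0.6 0 0 0 0 0 0;0.6 0 0 0 0 0 0'; python3 go.py;  python3 - <<'E'
from h import *
for n in ('wrist',): cv2.imwrite(f'pics/{n}6.png',camera(n))
E
```

```text
t: 8.7
tool_pos: [498.6, -33.6, 86.7]
eef_rot: [0.832, 0.555, 0.0, 0.0]
ft_force: [3.2, -1.2, -3.6]
width: 61.6
t: 9.2
tool_pos: [499.1, -33.7, 86.8]
eef_rot: [0.658, 0.753, 0.001, 0.001]
ft_force: [5.1, -2.0, -5.6]
width: 61.9
t: 9.7
tool_pos: [499.6, -33.5, 86.8]
eef_rot: [0.441, 0.898, 0.001, 0.001]
ft_force: [7.0, 0.0, -5.6]
width: 61.8
t: 9.9
tool_pos: [499.6, -33.5, 86.8]
eef_rot: [0.442, 0.897, 0.001, 0.001]
ft_force: [6.7, -0.6, -6.9]
width: 61.8
t 9.9 tcp [499.57 -33.5   86.77] theta 29.97427038288565 tilt z [ 0. -0. -1.] to axis in tool xy [ 0.92 -1.02] F [ 6.72 -0.56 -6.86] T [-0.19 -0.94  0.03] w 61.757722224989756 q6 -0.7449288588930948
```

View pics/wrist6.png

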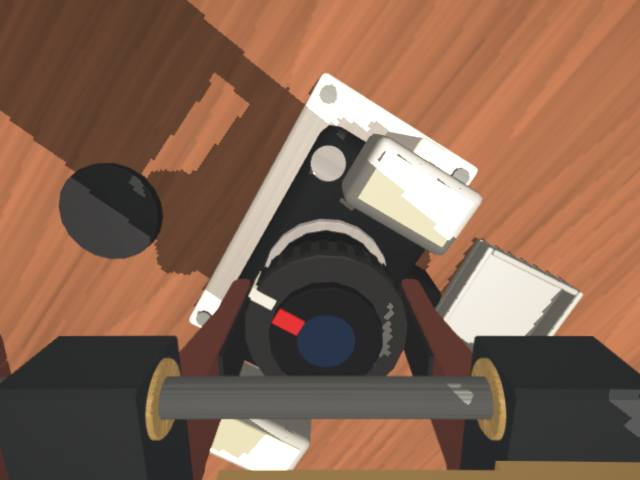

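The white line at (262,297) and the red bar at (288,321) now lie on one radius through (326,341). Next I release and lift straight up.

```bash
python3 -m handwheel '0.1 0 0 0 0 0 0;0.1 0 0 0 0 0 0;0.1 0 0 0 0 0 0;0.1 0 0 0 0 0 0'; python3 -m handwheel '0.1 0 0 -0.02 0 0 0;0.1 0 0 -0.04 0 0 0;0.1 0 0 -0.04 0 0 0;0.1 0 0 -0.04 0 0 0;0.1 0 0 0 0 0 0'; python3 -m handwheel '0.1 0 0 0 0 0 0;0.1 0 0 0 0 0 0;0.1 0 0 0 0 0 0'; python3 go.py;  python3 - <<'E'
from meas import *
np.set_printoptions(precision=1,suppress=True)
c=get_calibration('wrist');im0=camera('wrist'); cv2.imwrite('pics/wrist7.png',im0); cv2.imwrite('pics/side7.png',camera('side'));cv2.imwrite('pics/top7.png',camera('top'))
im=im0.astype(int);b,g,r=im[...,0],im[...,1],im[...,2]
C=np.array([498.2,-33.4])
q=proj(c,[[*C,117]])[0].astype(int);print(q)
w=(q[0]-60,q[0]+60,q[1]-60,q[1]+60)
for nm,m,z in (('red',(r>150)&(g<90)&(b<90),120),('line',(b>140)&(r>150),114)):
  for p,a in blobs(im,m,*w,30):
    d=onz(c,[p],z)[0][:2]-C; 
    if np.hypot(*d)<32: print(nm,p,a,d,np.hypot(*d),np.degrees(np.arctan2(d[1],d[0]))%360)
E
```

```text
t: 10.35
tool_pos: [497.7, -33.4, 86.7]
eef_rot: [0.443, 0.897, -0.0, -0.0]
ft_force: [-0.3, -0.3, -0.4]
width: 79.2
t: 10.85
tool_pos: [501.0, -33.7, 231.8]
eef_rot: [0.443, 0.897, 0.002, 0.004]
ft_force: [-0.2, -0.1, -1.1]
width: 78.8
t: 11.15
tool_pos: [496.9, -33.3, 225.1]
eef_rot: [0.443, 0.897, -0.001, -0.001]
ft_force: [0.1, -0.2, 0.6]
width: 79.3
t 11.15 tcp [496.91 -33.35 225.07] theta 29.95444984539354 tilt z [-0.  0. -1.] to axis in tool xy [-0.83  0.99] F [ 0.08 -0.15  0.63] T [ 0.   -0.   -0.06] w 79.27614963072463 q6 -0.7446192537356435
[327 237]
red [309.2 226.7] 132 [-15.1  -0.8] 15.140647775053608 182.86015921257453
line [348.4 206.7] 149 [-1.4 25.8] 25.84234674893264 93.13287080279503
line [295.  216.2] 90 [-26.8  -2.1] 26.860566400359183 184.53381592814142
```

View pics/wrist7.png

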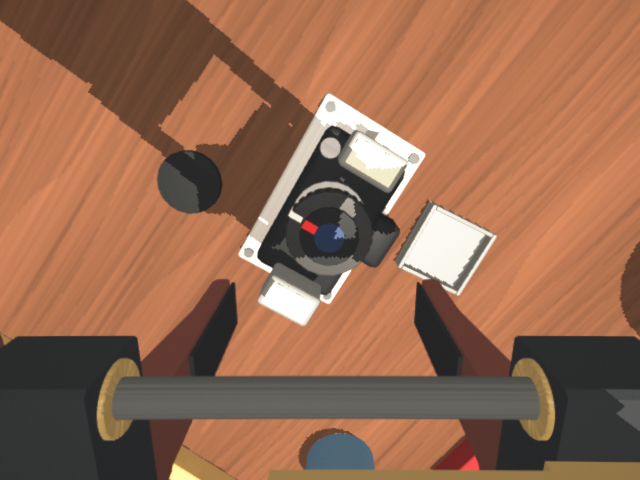

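View pics/side7.png

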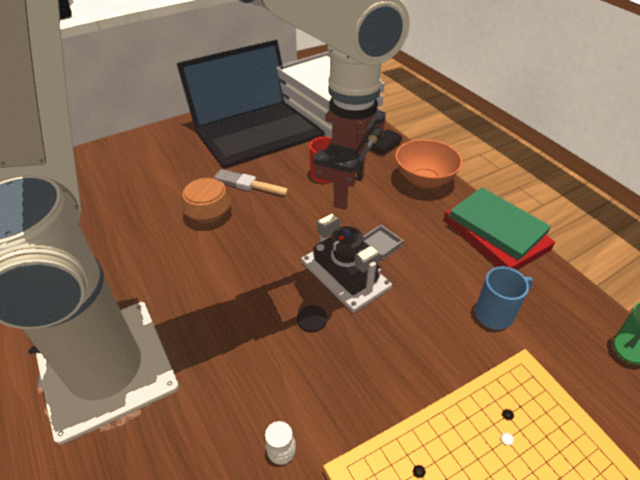

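The wrist view shows the white line at (295,216), directly outward of the red bar at (309,227). The blob at (348,207) is a sunlit patch. Line angle is 184.5°, red bar 182.9°. The side view shows the gripper clear and the bystanders at the same pixels as before. Handing in.

```bash
python3 -c "from workcell import finish_job; print(finish_job())"
```

```text
the job is handed in; nothing more can be done
None
```

I turned the ring 7 clicks (140°) anticlockwise in two grips, 80° and then 60°. I then let go, lifted the gripper straight up about 140 mm, and handed the job in about 11 s into the 43 s limit.

**Ring position:** After release, the wrist camera put the white line at 184.5° in the world frame, 26.9 mm from the axis. The red bar was at 182.9° and the camera yaw estimate puts the mark at 187.5°. These disagree by up to about 3°, or 1.4 mm at the line, which is inside the 4 mm allowed.

**Clearance:** The gripper was well above the camera and lamps, with contact force at noise level.

**Lamps and loose items:** The wrist force stayed under about 10 N in every reading, so I saw no sign of touching a lamp. Contact force on the lamps themselves isn't reported. In the side view the cap, case, mugs, bowl, jar and brush looked unmoved; I judged this by eye and did not measure it.

**False hit:** The final colour mask also picked up a sunlit patch on the ring at 93°, which I ruled out by looking at the picture.

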